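Four clicks up on the magnetic stirrer

ROBOT

A 6-joint arm with a two-finger parallel gripper is mounted at the origin on a cart in front of the work surface, level with it; the furniture and walls round the work are solid. World frame = base frame: x ahead of the robot, y to its left, z up, the work surface at z = 0. Lengths are in m, angles in rad, forces in N, time in s.
With the tool pointing down it reaches from about 0.35 to 0.975 m from the base axis. Payload 4.9 kg.
Tool frame: the origin (TCP) lies on the mounting face of the last link; the fingertips stand 173 mm ahead of it and the grasp point (between the pads) lies 155 mm ahead of it; z points along the fingers, y is the direction in which the jaws open and shut (so a half turn about z gives the same grasp; the last joint's range is limited). The gripper opens to 85 mm and grips with 20 to 120 N. Pads are 22 mm wide; open, the fingers measure 114 mm over their backs; the gripper's body (76 mm by 85 mm) begins 54 mm behind the grasp point. The pads swing forward as they close: fully open they stand 13 mm farther back than shut.
Start: joints at [1.126, 0.053, 1.613, -0, 1.476, -0.119], TCP at [0.2, 0.592, 0.405] pointing down, gripper open.
Joint ranges: [-3.01, 3.01], [-1.01, 2.22], [0.06, 2.58], [-1.02, 4.17], [0.09, 2.62], [-3.14, 3.14]. Speed limits (rad/s): [2.57, 2.57, 3.14, 3.14, 3.14, 3.14].

INTERFACE

Orientations are given as a unit quaternion [w, x, y, z].
In Python, from plant import manip gives the robot as it stands.
- The arm moves only by the tool play_rows, never from a script. Its argument "increments" is a list of rows, each an object with "offset": the shift along the tool's x, y, z in mm, a list of three; "twist": the turn about the tool's z in rad; "grip": the opening, from 0 (shut) to 1 (fully open). In form: [{"offset": [dx, dy, dz], "twist": twist, "grip": grip}, ...]. A call has 1 to 5 rows; each row is the pose to reach, as a shift and turn from the pose commanded when the call began, along the tool's axes at that moment; what a row does not reach only later rows make up. A row lasts 1/12 s, in which the tool goes at most 41.7 mm and 7.16 degrees, less where a joint would pass 70% of its speed; a pose out of reach is approached as far as the arm can. A call with a gripper value outside its range is refused whole. The fingers move at their own pace and stop on an object; the grip force is fixed at half the most. Time passes only in rows, so rows that repeat a pose let the fingers close. It gives the time, the measured TCP pose, the force and the opening at its end, in the units of the state.
- manip.state(): the state, without advancing time (a new reading comes with each control period).
- manip.grab_frame(name): name is "side" or "top"; returns the picture (400x640x3 uint8, blue, green, red); there is no depth.
- manip.get_calibration(name): a dict with "fx", "fy", "cx", "cy" (pixels), "T" (4x4, takes a point from camera to world coordinates). Camera axes: x right, y down, z forward; pixel columns grow to the right and rows downward; lengths in m; the calibration is good to about 2 mm. A picture is of the moment at which its call begins. get_calibration takes no time and is no camera call.
- manip.job_done(): hands the job in, once; it reports no verdict.
Trained networks look in the newest picture that a camera, given by its name, has taken for a name from the list of things; names that differ only in an ending like _2 or _b are one class to them, and where a whole thing is asked for, a point or a joint stands for the part that bears it (a point fixed in the world has none). Each returns a list of dicts, best first, with "p" (0 to 1); they miss things now and then, are a little off and sometimes report something else, mostly with a low value. They report only what shows in the picture. A call takes as long as a camera call.
- manip.boxes_of(query, camera): "xyz" ([x, y, z] in m, in the coordinates of the camera as it stood for that picture, good to about 4 mm: the middle of the surface that is visible of it).
- manip.tip_of(query, camera): "xyz" ([x, y, z] in m, in the coordinates of the camera as it stood for that picture, good to about 4 mm: a listed point, or the origin of a listed thing).
The state is a dict: "time": time; "joint_pos": joint angles; "joint_vel": joint speeds; "joint_efforts": joint torques, N m; "tool_pos": TCP position; "tool_rot": TCP orientation; "contact_force": force on the tool from outside, world axes, zero at the start; "ft_torque": the same for the moment, N m; "gripper_width": opening from 0.0 (shut) to 1.0 (fully open).
Only numpy, scipy, OpenCV 4.12 (cv2) and the standard library are available. Lean on these libraries where they do the work, as an engineer would, in place of code of your own. Each camera call takes 0.05 s, during which the arm holds its last target. There are 200 camera calls.

TASK

Turn the stirrer up by four clicks: with a fingertip against the upright step on its dial, push the dial clockwise (seen from above) exactly four clicks from where it now stands, and leave it resting in that fourth click stop. Do not run past the fourth click at any time, and leave the beaker on the stirrer plate and the bottle and vial beside it standing where they are.

Things in the scene. Friction and masses are not known exactly. Their poses are not given: they have to be found in the camera images.
- stirrer: White box-shaped magnetic stirrer, fixed, 310 x 136 mm, deck 62 mm above the bench. Origin on the bench under the dial's upright axis; x runs from the dial end to the plate end, z up: housing x -63 to +247 mm, y -68 to +68 mm. White round plate (radius 60 mm, top at 68 mm) centred at x = +190 mm. Twelve black ticks on the deck round the dial, one per click stop, 22.5 degrees apart.
- dial (a joint): Dial turn in rad, growing clockwise seen from above. 12 click stops 0.3927 rad (22.5 degrees) apart at 0 to 4.320; it starts resting in one of the first four. At q the step's upright face points from the axis at 2.160 - q rad from the stirrer's x axis (counter-clockwise positive). Each click is a hump (about 5 N at the step); just past halfway the dial snaps on by itself into the next stop.
- dial_axis (a point): Centre of the dial's flat top, 74 mm above the bench, on the upright axis of turning; it turns with the dial (its x axis points along the step's face). The dial is a black disc of radius 46 mm, bare except for one raised finger step.
- dial_face (a point): Where to push: middle of the upright flat face of the dial's finger step, 33 mm from the axis, 83 mm above the bench; turns with the dial. y points out of the face (counter-clockwise, the finger's side), x radially outward. The face spans 14 to 42 mm from the axis and 74 to 92 mm in height; the step is 7 mm thick at the top and slopes down on its other side. White line along its top edge.
- beaker: Glass beaker, 54 mm across, 70 mm high, loose, standing on the stirrer plate; origin at the centre of its underside. Leave it alone.
- white_bottle: White reagent bottle with screw cap, 48 mm across, 87 mm high, loose on the bench to the right of the stirrer; origin at the centre of its underside. Leave it alone.
- vial: Small clear screw-cap vial, 23 mm across, 52 mm high, loose on the bench to the right of the stirrer; origin at the centre of its underside. Leave it alone.

How it is judged:
By the outcome, as a careful person would: the job done as asked, in the order asked, and still so for the second after the job is handed in, with the robot touching nothing.
It also fails if it takes over 48 s, if anything falls off the work surface, if the arm or the gripper's body presses on something with over 40 N, if the wrist force passes 120 N, or if a joint passes its speed limit or range.

## Working session

There is one attempt and no reset: what is moved stays moved. The work goes in short steps, Python scripts to look and compute and a tool call to move; the robot and the scene stay as the last step left them, time stands still between calls to the robot, and variables do not carry over. Pictures are saved under pics/ and viewed, about 8 in all and at most 12, crops included, and the job is handed in when it is done.

Besides the shell and the picture viewer there is one more tool, called by a JSON object that holds its "op" and its "data". play_rows: Moves the arm, as the interface text tells. Its arguments: {"type":"object","properties":{"increments":{"type":"array"}},"required":["increments"]}

```bash
mkdir -p pics; cat > h.py <<'E'
import numpy as np, cv2
from plant import manip
def w(cam,p):
    T=np.array(manip.get_calibration(cam)["T"]); return (T@np.r_[p,1])[:3]
def px(cam,P):
    c=manip.get_calibration(cam); q=np.linalg.inv(np.array(c["T"]))@np.r_[P,1]
    return c["fx"]*q[0]/q[2]+c["cx"], c["fy"]*q[1]/q[2]+c["cy"]
E
python3 - <<'E'
from h import *
s=manip.state(); print(s["time"],s["tool_pos"],s["tool_rot"],s["contact_force"])
for c in("side","top"):
    cv2.imwrite(f"pics/{c}0.png",manip.grab_frame(c))
    for n in("dial_axis","dial_face","stirrer","beaker","white_bottle","vial"):
        print(c,n,[(round(d["p"],2),w(c,d["xyz"]).round(4).tolist()) for d in manip.tip_of(n,c)[:2]])
E
```

```text
0.0 [0.19994961 0.59186526 0.40347588] [-2.73923166e-04  1.62204038e-01  9.86756715e-01 -9.80384920e-04] [0.03014017 0.64842303 0.01272683]
side dial_axis [(0.88, [0.4639, -0.1338, 0.0707]), (0.26, [0.4732, -0.1012, 0.085])]
side dial_face [(0.6, [0.4732, -0.0992, 0.0829])]
side stirrer [(0.78, [0.4654, -0.1297, -0.0053])]
side beaker [(0.91, [0.6568, -0.1443, 0.0704]), (0.39, [0.4644, -0.1334, 0.0664])]
side white_bottle [(0.85, [0.4353, -0.4315, 0.0005]), (0.58, [0.4212, -0.326, -0.0019])]
side vial [(0.8, [0.4233, -0.3289, -0.002])]
top dial_axis [(0.55, [0.4641, -0.1239, 0.075])]
top dial_face [(0.82, [0.4714, -0.1002, 0.0844])]
top stirrer [(0.66, [0.4606, -0.1274, -0.0014])]
top beaker [(0.89, [0.6566, -0.1424, 0.0698])]
top white_bottle [(0.96, [0.4263, -0.4304, -0.002])]
top vial [(0.54, [0.4182, -0.3254, -0.0027])]
```

View pics/top0.png

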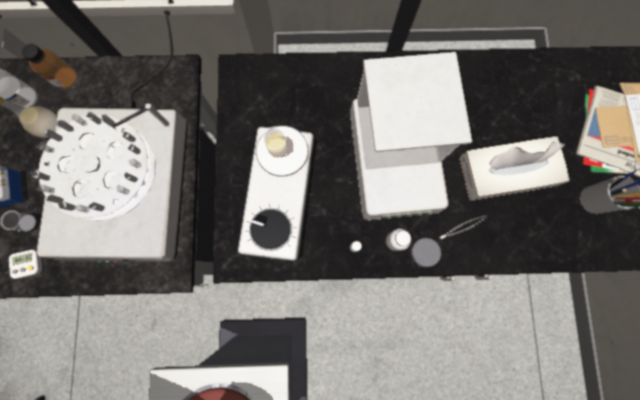

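View pics/side0.png

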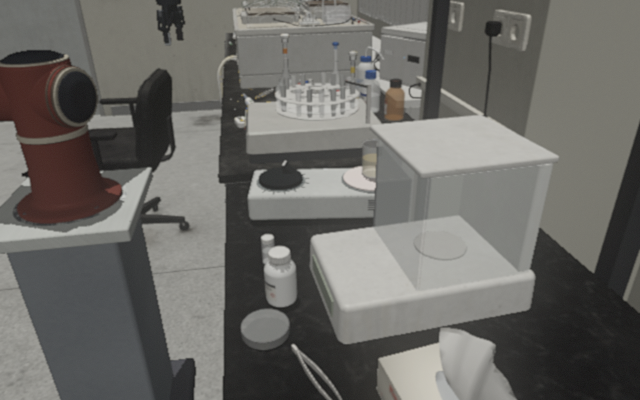

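The top view shows the dial at about (270,229) with its white step line running left towards (250,222), and the beaker on the plate at about (277,143). The vial is at (356,246) and the bottle at (398,239). The side view shows the same layout, and the arm is clear of it. Next I'll fit the stirrer pose and rectify the dial.

```bash
cat > fit.py <<'E'
from h import *
from scipy.optimize import minimize
im=cv2.imread("pics/top0.png"); S=8
x0,y0,x1,y1=225,110,330,275
big=cv2.resize(im[y0:y1,x0:x1],None,fx=S,fy=S,interpolation=cv2.INTER_CUBIC)
g=big.min(2); m=(g>110).astype(np.uint8)
n,l,st,_=cv2.connectedComponentsWithStats(m); k=1+st[1:,4].argmax()
cs,_=cv2.findContours((l==k).astype(np.uint8),0,1); m=cv2.drawContours(np.zeros_like(m),cs,-1,1,-1)
def P(p,a): 
    c,s=np.cos(p[2]),np.sin(p[2]); X=p[0]+c*a[0]-s*a[1]; Y=p[1]+s*a[0]+c*a[1]
    u,v=px("top",[X,Y,a[2]]); return ((u+.5-x0)*S-.5,(v+.5-y0)*S-.5)
def hull(p): return cv2.convexHull(np.array([P(p,(x,y,z)) for x in(-.063,.247) for y in(-.068,.068) for z in(0,.062)],np.float32))
def cost(p):
    r=np.zeros_like(m); cv2.fillConvexPoly(r,np.round(hull(p)*16).astype(int),1,shift=4); return 1-(r&m).sum()/(r|m).sum()
r=min((minimize(cost,[.464,-.128,t],method="Nelder-Mead",options=dict(initial_simplex=[[.464,-.128,t],[.47,-.128,t],[.464,-.122,t],[.464,-.128,t+.06]])) for t in(-.15,-.1)),key=lambda r:r.fun)
p=r.x; print(p,r.fun)
np.save("pose.npy",p)
cv2.polylines(big,[hull(p).astype(int)],True,(0,0,255),1)
for k in range(4):
    a=2.16-k*.3927; pts=[P(p,(q*np.cos(a),q*np.sin(a),.092)) for q in(.014,.042)]
    cv2.line(big,*[tuple(int(v) for v in q) for q in pts],[(0,0,255),(0,255,0),(255,0,0),(0,255,255)][k],1)
c=np.array([P(p,(.046*np.cos(t),.046*np.sin(t),.074)) for t in np.linspace(0,6.28,60)]).astype(int)
cv2.polylines(big,[c],True,(255,0,255),1)
b=big[-600:]; cv2.imwrite("pics/fit.png",b); print(b.shape)
E
python3 fit.py
```

```text
[ 0.46249225 -0.12797501 -0.14791295] 0.03619795243905399
(600, 840, 3)
```

View pics/fit.png

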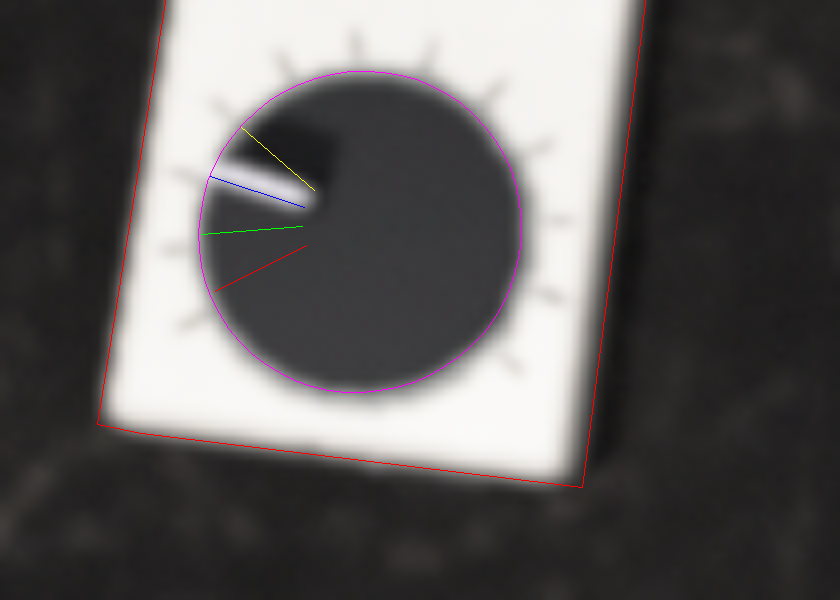

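The fit is clear: the white line matches stop index 2, so the target is index 6. The dial centre is about (0.461,-0.128) and the yaw about -8.5°. The tool is already lined up with the face, with tool x along the face normal. I'll move over with the fingers shut.

{"op": "play_rows", "data": {"increments": [{"offset": [-25, -31, 0], "twist": 0, "grip": 0}, {"offset": [-50, -63, 0], "twist": 0, "grip": 0}, {"offset": [-75, -94, 0], "twist": 0, "grip": 0}, {"offset": [-100, -126, 0], "twist": 0, "grip": 0}, {"offset": [-125, -157, 0], "twist": 0, "grip": 0}]}}

```text
time: 1.12
tool_pos: [0.2683, 0.4017, 0.4047]
tool_rot: [0.0, 0.162, 0.987, 0.0]
contact_force: [1.6, 0.6, 0.0]
gripper_width: 0.301
```

{"op": "play_rows", "data": {"increments": [{"offset": [-25, -31, 0], "twist": 0, "grip": 0}, {"offset": [-50, -63, 0], "twist": 0, "grip": 0}, {"offset": [-75, -94, 0], "twist": 0, "grip": 0}, {"offset": [-100, -126, 0], "twist": 0, "grip": 0}, {"offset": [-125, -157, 0], "twist": 0, "grip": 0}]}}

```text
time: 1.53
tool_pos: [0.3363, 0.2128, 0.405]
tool_rot: [0.001, 0.162, 0.987, 0.0]
contact_force: [1.0, -0.2, 0.6]
gripper_width: -0.0
```

{"op": "play_rows", "data": {"increments": [{"offset": [-25, -31, 0], "twist": 0, "grip": 0}, {"offset": [-50, -63, 0], "twist": 0, "grip": 0}, {"offset": [-75, -94, 0], "twist": 0, "grip": 0}, {"offset": [-100, -126, 0], "twist": 0, "grip": 0}, {"offset": [-125, -157, 0], "twist": 0, "grip": 0}]}}

```text
time: 1.95
tool_pos: [0.4045, 0.0238, 0.4052]
tool_rot: [0.001, 0.162, 0.987, 0.0]
contact_force: [0.7, -0.4, -0.4]
gripper_width: -0.002
```

{"op": "play_rows", "data": {"increments": [{"offset": [-25, -32, 15], "twist": 0, "grip": 0}, {"offset": [-50, -64, 40], "twist": 0, "grip": 0}, {"offset": [-74, -96, 65], "twist": 0, "grip": 0}, {"offset": [-74, -96, 90], "twist": 0, "grip": 0}, {"offset": [-74, -96, 110], "twist": 0, "grip": 0}]}}

```text
time: 2.37
tool_pos: [0.4439, -0.0913, 0.2925]
tool_rot: [-0.001, 0.164, 0.986, -0.0]
contact_force: [0.5, -0.2, -0.3]
gripper_width: -0.004
```

{"op": "play_rows", "data": {"increments": [{"offset": [0, 0, 12], "twist": 0, "grip": 0}, {"offset": [0, 0, 24], "twist": 0, "grip": 0}, {"offset": [0, 0, 34], "twist": 0, "grip": 0}, {"offset": [0, 0, 41], "twist": 0, "grip": 0}, {"offset": [0, 0, 41], "twist": 0, "grip": 0}]}}

```text
time: 2.78
tool_pos: [0.4437, -0.0882, 0.2528]
tool_rot: [-0.001, 0.162, 0.987, 0.0]
contact_force: [-0.3, 0.8, -0.4]
gripper_width: 0.002
```

```bash
cat > look.py <<'E'
from h import *
import sys
s=manip.state(); T=np.array(s["tool_pos"]); C=np.array([.4615,-.128]); d=T[:2]-C
w_,x,y,z=s["tool_rot"]; ty=np.array([2*(x*y-w_*z),1-2*(x*x+z*z)]); ax=np.degrees(np.arctan2(ty[1],ty[0]))
print(s["time"],T.round(4),"tip r,ang",np.hypot(*d)*1e3,np.degrees(np.arctan2(d[1],d[0])),"tool y ang",ax,"F",np.round(s["contact_force"],2))
a=cv2.resize(manip.grab_frame("top")[185:265,225:325],None,fx=5,fy=5,interpolation=cv2.INTER_CUBIC)
b=cv2.resize(manip.grab_frame("side")[140:220,240:320],None,fx=5,fy=5,interpolation=cv2.INTER_CUBIC)
cv2.imwrite(f"pics/{sys.argv[1]}.png",np.hstack([a[:400,:400],b[:400]]))
for c in("top","side"):
    for n in ("dial_face",):
        print(c,[(round(e["p"],2),q.round(3).tolist(),round(float(np.degrees(np.arctan2(*(q[:2]-C)[::-1]))),1)) for e in manip.tip_of(n,c)[:2] for q in [w(c,e["xyz"])]])
E
python3 look.py l1
```

```text
2.7833 [ 0.4437 -0.0882  0.2528] tip r,ang 43.63777662174433 114.10681553955355 tool y ang 71.3928243146726 F [-0.32  0.79 -0.38]
top [(0.65, [0.473, -0.101, 0.084], 67.3)]
side [(0.76, [0.474, -0.101, 0.086], 66.0)]
```

View pics/l1.png

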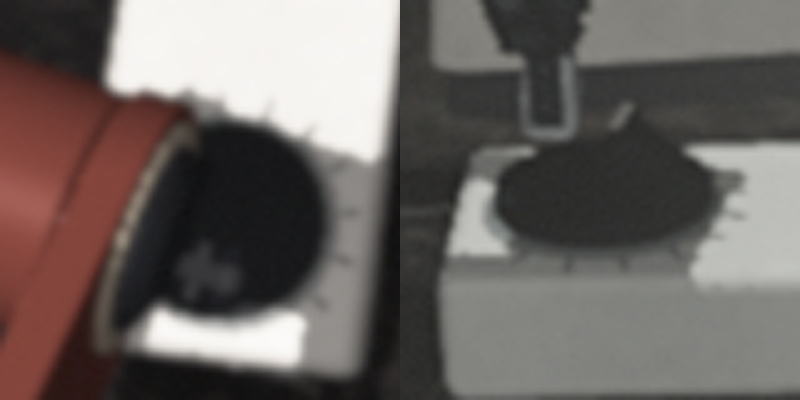

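The top crop shows the wrist over the dial's left side. The side crop shows the closed fingertip at about (550,130), just above the disc and on the counter-clockwise side of the white step edge at (622,115), with no force. Next I'll close in until it touches.

{"op": "play_rows", "data": {"increments": [{"offset": [-6, 0, 0], "twist": 0, "grip": 0}, {"offset": [-11, 0, 0], "twist": 0.018, "grip": 0}, {"offset": [-14, 0, 0], "twist": 0.018, "grip": 0}, {"offset": [-16, 0, 0], "twist": 0.018, "grip": 0}, {"offset": [-16, 0, 0], "twist": 0.018, "grip": 0}]}}

```text
time: 3.4
tool_pos: [0.4596, -0.0941, 0.2539]
tool_rot: [0.0, 0.171, 0.985, -0.0]
contact_force: [-0.3, -0.5, 0.1]
gripper_width: -0.001
```

{"op": "play_rows", "data": {"increments": [{"offset": [-0.5, 0, 0], "twist": 0, "grip": 0}, {"offset": [-1, 0, 0], "twist": 0, "grip": 0}, {"offset": [-1.5, 0, 0], "twist": 0, "grip": 0}, {"offset": [-2, 0, 0], "twist": 0, "grip": 0}, {"offset": [-2, 0, 0], "twist": 0, "grip": 0}]}}

```text
time: 3.82
tool_pos: [0.461, -0.0946, 0.2537]
tool_rot: [-0.0, 0.171, 0.985, 0.0]
contact_force: [1.0, -0.3, -0.7]
gripper_width: 0.002
```

{"op": "play_rows", "data": {"increments": [{"offset": [-0.5, 0, 0], "twist": 0, "grip": 0}, {"offset": [-1, 0, 0], "twist": 0, "grip": 0}, {"offset": [-1.5, 0, 0], "twist": 0, "grip": 0}, {"offset": [-2, 0, 0], "twist": 0, "grip": 0}, {"offset": [-2, 0, 0], "twist": 0, "grip": 0}]}}

```text
time: 4.23
tool_pos: [0.4624, -0.095, 0.2536]
tool_rot: [-0.002, 0.171, 0.985, 0.0]
contact_force: [-4.9, 1.6, 4.9]
gripper_width: -0.003
```

{"op": "play_rows", "data": {"increments": [{"offset": [-0.5, 0, 0], "twist": 0, "grip": 0}, {"offset": [-1, 0, 0], "twist": 0, "grip": 0}, {"offset": [-1.5, 0, 0], "twist": 0, "grip": 0}, {"offset": [-2, 0, 0], "twist": 0, "grip": 0}, {"offset": [-2, 0, 0], "twist": 0, "grip": 0}]}}

```text
time: 4.65
tool_pos: [0.4636, -0.0954, 0.2534]
tool_rot: [-0.004, 0.171, 0.985, 0.001]
contact_force: [-11.3, 4.3, 9.0]
gripper_width: 0.003
```

```bash
python3 look.py l2; python3 -c "
from h import *
print(manip.state()['ft_torque'])"
```

```text
4.65 [ 0.4636 -0.0954  0.2534] tip r,ang 32.62228901483199 86.3248972037572 tool y ang 70.31293835845578 F [-11.31   4.25   9.  ]
top [(0.69, [0.471, -0.102, 0.084], 69.1)]
side [(0.75, [0.474, -0.101, 0.084], 64.5)]
[ 0.53874212  1.8133309  -0.09582066]
```

View pics/l2.png

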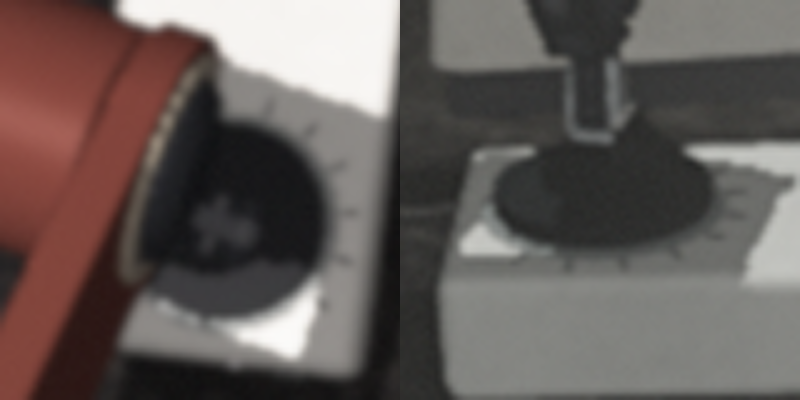

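The side crop shows the fingertip at about (590,135) against the white-edged step near (628,110). The force and moment fit contact near the inner end of the face, at about radius 17 mm, because the dial has begun to turn while the tool has not. I'll push on along an arc about the axis with the tool turning along.

{"op": "play_rows", "data": {"increments": [{"offset": [0.4, 0.4, 0], "twist": 0.035, "grip": 0}, {"offset": [-0.2, 0.7, 0], "twist": 0.07, "grip": 0}, {"offset": [-1.3, 1.0, 0], "twist": 0.105, "grip": 0}, {"offset": [-2.5, 1.2, 0], "twist": 0.14, "grip": 0}, {"offset": [-3.6, 1.4, 0], "twist": 0.175, "grip": 0}]}}

```text
time: 5.27
tool_pos: [0.468, -0.0955, 0.2532]
tool_rot: [-0.002, 0.257, 0.966, 0.0]
contact_force: [-3.8, 0.7, 1.7]
gripper_width: -0.001
```

{"op": "play_rows", "data": {"increments": [{"offset": [-1.1, 0.4, 0], "twist": 0.035, "grip": 0}, {"offset": [-2.2, 0.7, 0], "twist": 0.07, "grip": 0}, {"offset": [-3.3, 1.0, 0], "twist": 0.105, "grip": 0}, {"offset": [-4.5, 1.2, 0], "twist": 0.14, "grip": 0}, {"offset": [-5.6, 1.4, 0], "twist": 0.175, "grip": 0}]}}

```text
time: 5.68
tool_pos: [0.4742, -0.0974, 0.2535]
tool_rot: [0.0, 0.341, 0.94, 0.0]
contact_force: [-0.9, 1.0, -0.2]
gripper_width: 0.001
```

```bash
python3 look.py l3
```

```text
5.6833 [ 0.4742 -0.0974  0.2535] tip r,ang 33.18341405214968 67.45921989135749 tool y ang 50.14781150118557 F [-0.87  1.02 -0.18]
top [(0.73, [0.483, -0.108, 0.084], 42.2)]
side [(0.62, [0.484, -0.106, 0.087], 43.9)]
```

View pics/l3.png

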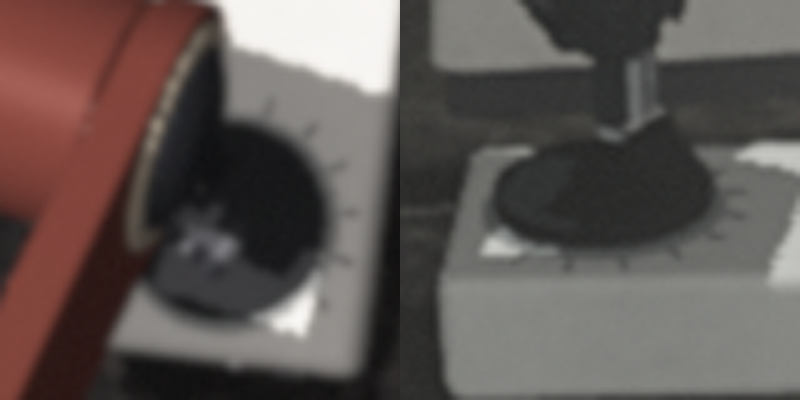

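One click is done: the network puts the face about 23° further on, and the force is near zero. The side crop shows the step edge at about (665,110), ahead of the finger. I'll carry on for two more clicks.

{"op": "play_rows", "data": {"increments": [{"offset": [-1.1, 0.4, 0], "twist": 0.035, "grip": 0}, {"offset": [-2.2, 0.7, 0], "twist": 0.07, "grip": 0}, {"offset": [-3.3, 1.0, 0], "twist": 0.105, "grip": 0}, {"offset": [-4.5, 1.2, 0], "twist": 0.14, "grip": 0}, {"offset": [-5.6, 1.4, 0], "twist": 0.175, "grip": 0}]}}

```text
time: 6.3
tool_pos: [0.4788, -0.0991, 0.2534]
tool_rot: [-0.002, 0.421, 0.907, 0.001]
contact_force: [-4.0, 3.8, 2.7]
gripper_width: -0.001
```

{"op": "play_rows", "data": {"increments": [{"offset": [-1.1, 0.4, 0], "twist": 0.035, "grip": 0}, {"offset": [-2.2, 0.7, 0], "twist": 0.07, "grip": 0}, {"offset": [-3.3, 1.0, 0], "twist": 0.105, "grip": 0}, {"offset": [-4.5, 1.2, 0], "twist": 0.14, "grip": 0}, {"offset": [-5.6, 1.4, 0], "twist": 0.175, "grip": 0}]}}

```text
time: 6.72
tool_pos: [0.4839, -0.1031, 0.2534]
tool_rot: [-0.0, 0.499, 0.867, -0.0]
contact_force: [-1.1, 1.0, -1.5]
gripper_width: 0.002
```

```bash
python3 look.py l4
```

```text
6.7167 [ 0.4839 -0.1031  0.2534] tip r,ang 33.448184967585554 47.98856984888476 tool y ang 30.14315759188708 F [-1.07  0.97 -1.54]
top [(0.67, [0.491, -0.116, 0.085], 22.1)]
side [(0.83, [0.493, -0.116, 0.084], 21.3)]
```

That's two clicks: the face is at about 21.7°, with no force. On to the third.

{"op": "play_rows", "data": {"increments": [{"offset": [-1.1, 0.4, 0], "twist": 0.035, "grip": 0}, {"offset": [-2.2, 0.7, 0], "twist": 0.07, "grip": 0}, {"offset": [-3.3, 1.0, 0], "twist": 0.105, "grip": 0}, {"offset": [-4.5, 1.2, 0], "twist": 0.14, "grip": 0}, {"offset": [-5.6, 1.4, 0], "twist": 0.175, "grip": 0}]}}

```text
time: 7.33
tool_pos: [0.4878, -0.1062, 0.2538]
tool_rot: [-0.002, 0.573, 0.82, 0.002]
contact_force: [-4.1, 8.9, 4.8]
gripper_width: 0.001
```

{"op": "play_rows", "data": {"increments": [{"offset": [-1.1, 0.4, 0], "twist": 0.035, "grip": 0}, {"offset": [-2.2, 0.7, 0], "twist": 0.07, "grip": 0}, {"offset": [-3.3, 1.0, 0], "twist": 0.105, "grip": 0}, {"offset": [-4.5, 1.2, 0], "twist": 0.14, "grip": 0}, {"offset": [-5.6, 1.4, 0], "twist": 0.175, "grip": 0}]}}

```text
time: 7.75
tool_pos: [0.4913, -0.1118, 0.2539]
tool_rot: [-0.0, 0.642, 0.767, 0.0]
contact_force: [-0.9, 1.4, 0.9]
gripper_width: -0.001
```

```bash
python3 look.py l5
```

```text
7.75 [ 0.4913 -0.1118  0.2539] tip r,ang 33.952992439606994 28.461273892666597 tool y ang 10.11498056153083 F [-0.94  1.44  0.92]
top [(0.8, [0.495, -0.125, 0.087], 4.9)]
side [(0.77, [0.497, -0.126, 0.086], 3.5)]
```

Three clicks are done. Now the fourth, slower, stopping as soon as the force drops.

{"op": "play_rows", "data": {"increments": [{"offset": [-1.1, 0.4, 0], "twist": 0.035, "grip": 0}, {"offset": [-2.2, 0.7, 0], "twist": 0.07, "grip": 0}, {"offset": [-3.3, 1.0, 0], "twist": 0.105, "grip": 0}, {"offset": [-4.5, 1.2, 0], "twist": 0.14, "grip": 0}, {"offset": [-5.6, 1.4, 0], "twist": 0.175, "grip": 0}]}}

```text
time: 8.37
tool_pos: [0.4937, -0.117, 0.2537]
tool_rot: [-0.001, 0.707, 0.707, 0.001]
contact_force: [0.7, 5.0, 1.8]
gripper_width: -0.0
```

{"op": "play_rows", "data": {"increments": [{"offset": [-0.5, 0.2, 0], "twist": 0.0175, "grip": 0}, {"offset": [-1.1, 0.4, 0], "twist": 0.035, "grip": 0}, {"offset": [-1.6, 0.5, 0], "twist": 0.052, "grip": 0}, {"offset": [-2.2, 0.7, 0], "twist": 0.07, "grip": 0}, {"offset": [-2.8, 0.8, 0], "twist": 0.087, "grip": 0}]}}

```text
time: 8.78
tool_pos: [0.4946, -0.1189, 0.2537]
tool_rot: [-0.002, 0.736, 0.677, 0.002]
contact_force: [1.2, 7.9, 1.0]
gripper_width: -0.001
```

{"op": "play_rows", "data": {"increments": [{"offset": [-0.5, 0.2, 0], "twist": 0.0175, "grip": 0}, {"offset": [-1.1, 0.4, 0], "twist": 0.035, "grip": 0}, {"offset": [-1.6, 0.5, 0], "twist": 0.052, "grip": 0}, {"offset": [-1.6, 0.5, 0], "twist": 0.052, "grip": 0}, {"offset": [-1.6, 0.5, 0], "twist": 0.052, "grip": 0}]}}

```text
time: 9.2
tool_pos: [0.495, -0.1217, 0.2538]
tool_rot: [0.0, 0.754, 0.657, 0.0]
contact_force: [1.4, 3.5, 0.5]
gripper_width: -0.003
```

```bash
python3 look.py l6
```

```text
9.2 [ 0.495  -0.1217  0.2538] tip r,ang 34.03881375765553 10.586405025968022 tool y ang -7.796413535662481 F [1.41 3.49 0.51]
top [(0.32, [0.418, -0.328, 0.001], -102.2)]
side [(0.68, [0.493, -0.136, 0.084], -14.2)]
```

View pics/l6.png

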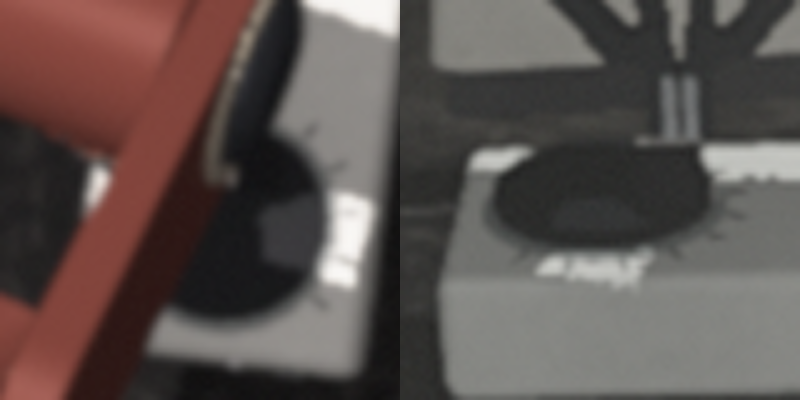

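```bash
python3 -c "
from h import *
for i in range(4):
    manip.grab_frame('side')
    s=manip.state(); print(s['time'],np.array(s['tool_pos']).round(4),np.round(s['contact_force'],1),[w('side',e['xyz']).round(4) for e in manip.tip_of('dial_face','side')[:1]])"
```

```text
9.45 [ 0.4949 -0.1219  0.2538] [ 1.7  3.3 -0.1] [array([ 0.4946, -0.1368,  0.0825])]
9.55 [ 0.495  -0.1219  0.2538] [2.  3.5 0.7] [array([ 0.4941, -0.1336,  0.0848])]
9.65 [ 0.4949 -0.1219  0.2538] [1.4 3.5 0.9] [array([ 0.4932, -0.1352,  0.0823])]
9.75 [ 0.4949 -0.1219  0.2538] [2.4 4.  0.1] [array([ 0.4976, -0.1365,  0.0839])]
```

The side crop shows the finger at (680,130) still on the step edge. A steady 3.5 N, down from 8 N, puts it near the crest and not yet snapped. I'll go on in 1° rows.

{"op": "play_rows", "data": {"increments": [{"offset": [-0.5, 0.2, 0], "twist": 0.0175, "grip": 0}, {"offset": [-0.5, 0.2, 0], "twist": 0.0175, "grip": 0}, {"offset": [-1.1, 0.4, 0], "twist": 0.035, "grip": 0}, {"offset": [-1.1, 0.4, 0], "twist": 0.035, "grip": 0}, {"offset": [-1.1, 0.4, 0], "twist": 0.035, "grip": 0}]}}

```text
time: 10.22
tool_pos: [0.4948, -0.1233, 0.2535]
tool_rot: [-0.0, 0.765, 0.644, -0.001]
contact_force: [-0.0, -0.3, -0.5]
gripper_width: -0.001
```

```bash
python3 look.py l7; python3 look.py l7
```

```text
10.2167 [ 0.4948 -0.1233  0.2535] tip r,ang 33.675723502067214 7.9979856699535565 tool y ang -9.85844678623525 F [-0.02 -0.33 -0.53]
top [(0.96, [0.496, -0.137, 0.082], -15.2)]
side [(0.62, [0.494, -0.137, 0.084], -15.7)]
10.4167 [ 0.4949 -0.1232  0.2535] tip r,ang 33.74303299338938 8.194906711596095 tool y ang -9.8584071291487 F [-0.04  0.2   0.35]
top [(0.66, [0.492, -0.138, 0.082], -18.1)]
side [(0.77, [0.495, -0.138, 0.086], -16.8)]
```

The force is zero, so it has snapped in. I'll back off the face, lift, and swing clear.

{"op": "play_rows", "data": {"increments": [{"offset": [3, 0, 0], "twist": 0, "grip": 0}, {"offset": [6, 0, 0], "twist": 0, "grip": 0}, {"offset": [6, 0, -15], "twist": 0, "grip": 0}, {"offset": [6, 0, -45], "twist": 0, "grip": 0}, {"offset": [6, 0, -80], "twist": 0, "grip": 0}]}}

```text
time: 11.03
tool_pos: [0.4952, -0.1164, 0.3319]
tool_rot: [-0.003, 0.765, 0.644, -0.001]
contact_force: [1.6, 1.0, 0.3]
gripper_width: 0.002
```

{"op": "play_rows", "data": {"increments": [{"offset": [30, -10, -20], "twist": 0, "grip": 0}, {"offset": [65, -20, -40], "twist": 0, "grip": 0}, {"offset": [100, -30, -50], "twist": 0, "grip": 0}, {"offset": [135, -40, -50], "twist": 0, "grip": 0}, {"offset": [170, -50, -50], "twist": 0, "grip": 0}]}}

```text
time: 11.45
tool_pos: [0.4756, 0.0607, 0.3854]
tool_rot: [0.001, 0.765, 0.644, 0.001]
contact_force: [0.6, -0.0, 0.2]
gripper_width: 0.001
```

{"op": "play_rows", "data": {"increments": [{"offset": [35, -5, 0], "twist": 0, "grip": 0}, {"offset": [70, -10, 0], "twist": 0, "grip": 0}, {"offset": [105, -15, 0], "twist": 0, "grip": 0}, {"offset": [130, -20, 0], "twist": 0, "grip": 0}, {"offset": [130, -20, 0], "twist": 0, "grip": 0}]}}

```text
time: 11.87
tool_pos: [0.4778, 0.1943, 0.3837]
tool_rot: [-0.001, 0.764, 0.646, 0.0]
contact_force: [-0.3, 0.3, 0.1]
gripper_width: 0.0
```

```bash
cat > fin.py <<'E'
from h import *
im=manip.grab_frame("top"); manip.grab_frame("side")
for n in("dial_face","beaker","white_bottle","vial"):
    for c in("side","top"): print(c,n,[(round(d["p"],2),w(c,d["xyz"]).round(4).tolist()) for d in manip.tip_of(n,c)[:1]])
S=6;x0,y0=225,115; b=cv2.resize(im[y0:y0+145+5,x0:x0+100],None,fx=S,fy=S,interpolation=cv2.INTER_CUBIC)
b=b[300:]  # dial part
p=np.load("pose.npy")
for k,col in((5,(0,255,255)),(6,(0,255,0)),(7,(0,0,255))):
    a=2.16-k*.3927+p[2]; q=[px("top",[.461+r*np.cos(a),-.1283+r*np.sin(a),.092]) for r in(.014,.042)]
    cv2.line(b,*[(int((u+.5-x0)*S),int((v+.5-y0)*S)-300) for u,v in q],col,1)
cv2.imwrite("pics/fin.png",b); print(b.shape,manip.state()["contact_force"])
E
python3 fin.py
```

```text
side dial_face [(0.82, [0.4963, -0.1357, 0.0847])]
top dial_face [(0.81, [0.4915, -0.1371, 0.0808])]
side beaker [(0.57, [0.6546, -0.1467, 0.0699])]
top beaker [(0.71, [0.6598, -0.1423, 0.0713])]
side white_bottle [(0.22, [0.4949, -0.1375, 0.0842])]
top white_bottle [(0.64, [0.4296, -0.4309, -0.0026])]
side vial [(0.63, [0.4196, -0.3244, -0.0034])]
top vial [(0.61, [0.4181, -0.3267, -0.0021])]
(600, 600, 3) [ 0.01021259 -0.30509621  0.33284552]
```

View pics/fin.png

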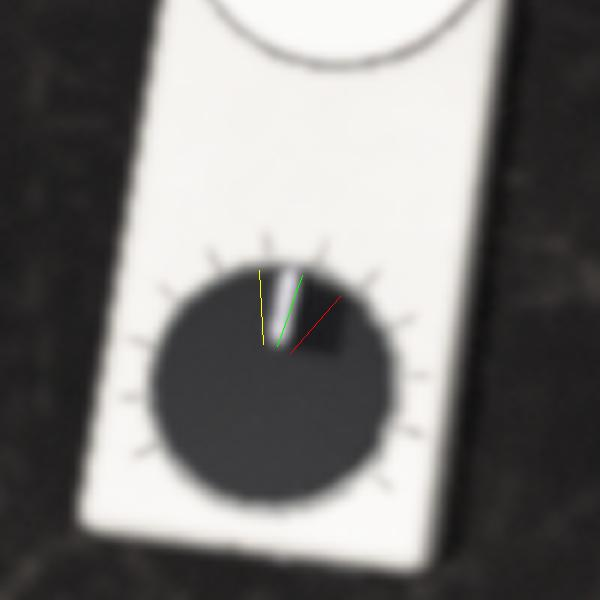

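The white line runs from about (278,345) to (290,270), which is between the marks for stops 5 and 6. The dial may be hung near the crest. I'll measure the line angle precisely, with the start picture as reference.

```bash
cat > ang.py <<'E'
from h import *
p=np.load("pose.npy"); C=np.array([.461,-.1283])
def rect(im,z):   # stirrer-frame-aligned top view, 0.25mm/px, +-60 mm, x right y up
    g=(np.arange(480)-240)*.00025; X,Y=np.meshgrid(g,-g); c,s=np.cos(p[2]),np.sin(p[2])
    cal=manip.get_calibration("top"); Q=np.stack([C[0]+c*X-s*Y,C[1]+s*X+c*Y,0*X+z,0*X+1],-1)@np.linalg.inv(np.array(cal["T"])).T
    return cv2.remap(im,(cal["fx"]*Q[...,0]/Q[...,2]+cal["cx"]).astype(np.float32),(cal["fy"]*Q[...,1]/Q[...,2]+cal["cy"]).astype(np.float32),cv2.INTER_CUBIC)
if __name__=="__main__":
    out=[]
    for im in(cv2.imread("pics/top0.png"),manip.grab_frame("top")):
        r=rect(im,.092); g=r.min(2).astype(float); yy,xx=np.mgrid[:480,:480]-240
        m=(g>110)&(np.hypot(xx,yy)<36*4)&(np.hypot(xx,yy)>10*4)
        q=np.c_[xx[m],-yy[m]]*.25; w8=g[m]-100; mu=np.average(q,axis=0,weights=w8); U=np.linalg.svd((q-mu)*np.sqrt(w8)[:,None],full_matrices=False)[2][0]
        U*=np.sign(U@mu); print("mid",mu.round(1),"bearing",np.degrees(np.arctan2(*mu[::-1])).round(1),"line dir",np.degrees(np.arctan2(*U[::-1])).round(1),m.sum())
        d=rect(im,.070); 
        for k in range(12):
            a=np.radians(123.75-22.5*k); cv2.circle(r,(int(240+160*np.cos(a)),int(240-160*np.sin(a))),2,(0,0,255),-1)
        out.append(r[60:420,60:420])
    cv2.imwrite("pics/rect.png",np.hstack(out)); print(manip.state()["time"])
E
python3 ang.py
```

```text
mid [ 8.6 24.9] bearing 71.0 line dir 78.8 2762
mid [26.1 -2.6] bearing -5.7 line dir -2.1 2823
12.4167
```

View pics/rect.png

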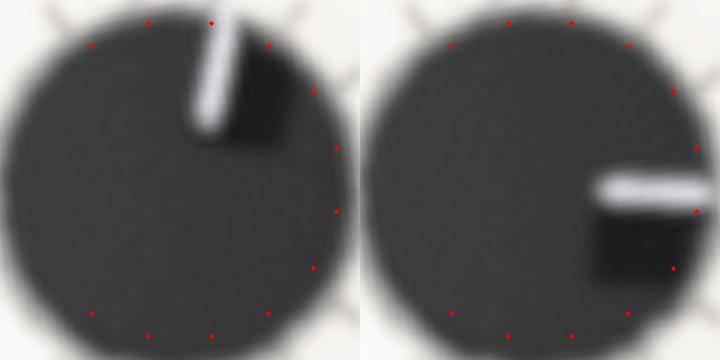

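The reference works: the start reads 78.8°, exactly stop 2. The dial now reads -2.1°, about 80.9° turned, so it is hung just past the crest short of the fourth stop at 90° (-11.2°). I'll go back and nudge it the rest of the way.

{"op": "play_rows", "data": {"increments": [{"offset": [-30, 5, 0], "twist": 0, "grip": 0}, {"offset": [-65, 10, 0], "twist": 0, "grip": 0}, {"offset": [-100, 20, 0], "twist": 0, "grip": 0}, {"offset": [-135, 30, 0], "twist": 0, "grip": 0}, {"offset": [-170, 40, 0], "twist": 0, "grip": 0}]}}

```text
time: 12.83
tool_pos: [0.4885, 0.0144, 0.3839]
tool_rot: [0.0, 0.765, 0.644, 0.0]
contact_force: [0.1, 0.1, -0.0]
gripper_width: -0.003
```

{"op": "play_rows", "data": {"increments": [{"offset": [-35, 10, 10], "twist": 0, "grip": 0}, {"offset": [-70, 20, 20], "twist": 0, "grip": 0}, {"offset": [-105, 30, 35], "twist": 0, "grip": 0}, {"offset": [-128, 30, 50], "twist": 0, "grip": 0}, {"offset": [-128, 30, 60], "twist": 0, "grip": 0}]}}

```text
time: 13.25
tool_pos: [0.4958, -0.1188, 0.3224]
tool_rot: [-0.0, 0.767, 0.642, -0.001]
contact_force: [-0.4, 0.4, -0.1]
gripper_width: 0.001
```

{"op": "play_rows", "data": {"increments": [{"offset": [0, 0, 20], "twist": 0, "grip": 0}, {"offset": [0, 0, 40], "twist": 0, "grip": 0}, {"offset": [0, 0, 58], "twist": 0, "grip": 0}, {"offset": [0, 0, 70], "twist": 0, "grip": 0}, {"offset": [0, 0, 70], "twist": 0, "grip": 0}]}}

```text
time: 13.67
tool_pos: [0.4952, -0.1143, 0.2505]
tool_rot: [-0.003, 0.765, 0.644, -0.001]
contact_force: [-1.3, -0.0, 0.8]
gripper_width: -0.0
```

```bash
python3 look.py l8
```

```text
13.6667 [ 0.4952 -0.1143  0.2505] tip r,ang 36.42536911301379 22.167294560628203 tool y ang -9.841810837858905 F [-1.31 -0.05  0.77]
top [(0.68, [0.495, -0.135, 0.083], -11.9)]
side [(0.79, [0.495, -0.137, 0.083], -14.5)]
```

{"op": "play_rows", "data": {"increments": [{"offset": [-3, 0, -3], "twist": 0, "grip": 0}, {"offset": [-6, 0, -3], "twist": 0, "grip": 0}, {"offset": [-8, 0, -3], "twist": 0, "grip": 0}, {"offset": [-9, 0, -3], "twist": 0, "grip": 0}, {"offset": [-9, 0, -3], "twist": 0, "grip": 0}]}}

```text
time: 14.28
tool_pos: [0.4951, -0.1242, 0.2573]
tool_rot: [0.0, 0.765, 0.644, 0.0]
contact_force: [0.4, 1.4, -0.2]
gripper_width: -0.003
```

{"op": "play_rows", "data": {"increments": [{"offset": [-0.5, 0.2, 0], "twist": 0.0175, "grip": 0}, {"offset": [-0.5, 0.2, 0], "twist": 0.0175, "grip": 0}, {"offset": [-1.1, 0.4, 0], "twist": 0.035, "grip": 0}, {"offset": [-1.1, 0.4, 0], "twist": 0.035, "grip": 0}, {"offset": [-1.1, 0.4, 0], "twist": 0.035, "grip": 0}]}}

```text
time: 14.7
tool_pos: [0.4951, -0.1252, 0.2566]
tool_rot: [0.0, 0.776, 0.63, -0.0]
contact_force: [1.2, 1.4, 1.0]
gripper_width: 0.001
```

{"op": "play_rows", "data": {"increments": [{"offset": [-0.5, 0.2, 0], "twist": 0.0175, "grip": 0}, {"offset": [-0.5, 0.2, 0], "twist": 0.0175, "grip": 0}, {"offset": [-1.1, 0.4, 0], "twist": 0.035, "grip": 0}, {"offset": [-1.1, 0.4, 0], "twist": 0.035, "grip": 0}, {"offset": [-1.1, 0.4, 0], "twist": 0.035, "grip": 0}]}}

```text
time: 15.12
tool_pos: [0.4952, -0.1264, 0.2565]
tool_rot: [-0.0, 0.787, 0.617, -0.0]
contact_force: [-0.7, -0.5, -0.3]
gripper_width: -0.001
```

```bash
python3 look.py l9
```

```text
15.1167 [ 0.4952 -0.1264  0.2565] tip r,ang 33.72243076357279 2.69161845376499 tool y ang -13.872487866183146 F [-0.7  -0.49 -0.25]
top [(0.77, [0.492, -0.139, 0.084], -20.8)]
side [(0.93, [0.494, -0.138, 0.085], -17.0)]
```

```bash
python3 ang.py; python3 - <<'E'
import cv2,numpy as np
a=cv2.imread("pics/l9.png"); b=cv2.imread("pics/rect.png")[:,360:]
cv2.imwrite("pics/l9b.png",np.hstack([cv2.resize(b,(400,400)),a[:,400:]]))
E
```

```text
mid [ 8.6 24.9] bearing 71.0 line dir 78.8 2762Traceback (most recent call last):
  File "ang.py", line 12, in <module>
    q=np.c_[xx[m],-yy[m]]*.25; w8=g[m]-100; mu=np.average(q,axis=0,weights=w8); U=np.linalg.svd((q-mu)*np.sqrt(w8)[:,None],full_matrices=False)[2][0]
                                               ~~~~~~~~~~^^^^^^^^^^^^^^^^^^^^^
    raise ZeroDivisionError(
        "Weights sum to zero, can't be normalized")
ZeroDivisionError: Weights sum to zero, can't be normalized
```

View pics/l9b.png

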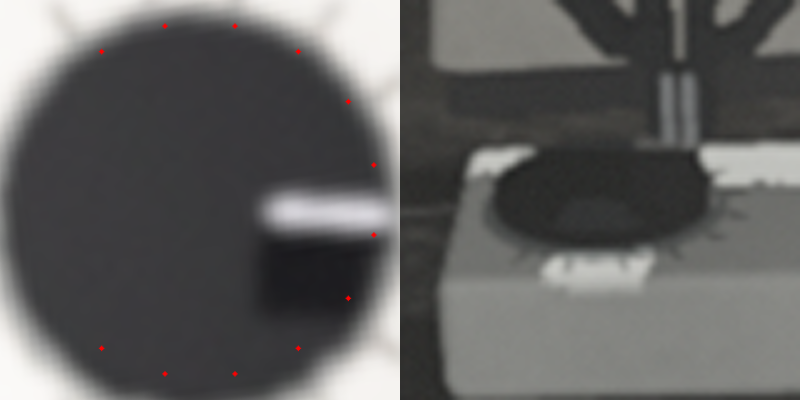

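The left half is the old picture because the arm hides the line now. The right half shows the finger by the step at (680,140). I'll retract to measure.

{"op": "play_rows", "data": {"increments": [{"offset": [3, 0, 0], "twist": 0, "grip": 0}, {"offset": [7, 0, 0], "twist": 0, "grip": 0}, {"offset": [7, 0, -20], "twist": 0, "grip": 0}, {"offset": [7, 0, -50], "twist": 0, "grip": 0}, {"offset": [7, 0, -80], "twist": 0, "grip": 0}]}}

```text
time: 15.78
tool_pos: [0.4965, -0.1189, 0.3363]
tool_rot: [-0.001, 0.787, 0.617, -0.001]
contact_force: [1.1, -0.6, -0.3]
gripper_width: 0.001
```

{"op": "play_rows", "data": {"increments": [{"offset": [35, -10, -20], "twist": 0, "grip": 0}, {"offset": [70, -20, -40], "twist": 0, "grip": 0}, {"offset": [105, -30, -50], "twist": 0, "grip": 0}, {"offset": [140, -40, -50], "twist": 0, "grip": 0}, {"offset": [175, -50, -50], "twist": 0, "grip": 0}]}}

```text
time: 16.2
tool_pos: [0.4901, 0.0642, 0.3884]
tool_rot: [0.001, 0.787, 0.616, 0.001]
contact_force: [0.8, 0.6, 0.3]
gripper_width: -0.003
```

{"op": "play_rows", "data": {"increments": [{"offset": [35, -5, 0], "twist": 0, "grip": 0}, {"offset": [70, -10, 0], "twist": 0, "grip": 0}, {"offset": [105, -15, 0], "twist": 0, "grip": 0}, {"offset": [130, -20, 0], "twist": 0, "grip": 0}, {"offset": [130, -20, 0], "twist": 0, "grip": 0}]}}

```text
time: 16.62
tool_pos: [0.5016, 0.1974, 0.3867]
tool_rot: [-0.001, 0.786, 0.619, 0.0]
contact_force: [-0.1, 0.4, -0.1]
gripper_width: 0.001
```

```bash
python3 ang.py; python3 fin.py
```

```text
mid [ 8.6 24.9] bearing 71.0 line dir 78.8 2762
mid [25.7 -4.8] bearing -10.6 line dir -6.6 2858
16.6667
side dial_face [(0.87, [0.4945, -0.1392, 0.0855])]
top dial_face [(0.93, [0.4928, -0.1413, 0.0846])]
side beaker [(0.76, [0.6572, -0.1451, 0.0687])]
top beaker [(0.76, [0.6598, -0.1423, 0.0711])]
side white_bottle [(0.89, [0.4341, -0.4296, 0.0031])]
top white_bottle [(0.86, [0.4304, -0.4307, -0.0024])]
side vial [(0.68, [0.422, -0.3278, -0.0015])]
top vial [(0.65, [0.4192, -0.3258, -0.0003])]
(600, 600, 3) [0.68804734 0.60182306 0.8206619 ]
```

```bash
for i in 1 2 3 4 5; do python3 ang.py | tail -2 | tr '\n' ' '; echo; done; python3 - <<'E'
import cv2,numpy as np
a=cv2.imread("pics/rect.png"); f=cv2.imread("pics/fin.png")
cv2.imwrite("pics/c.png",np.hstack([a[:,360:],cv2.resize(f[200:560,60:480],(420,360))]))
E
```

```text
mid [25.7 -4.8] bearing -10.6 line dir -6.6 2864 17.2167 
mid [25.7 -4.8] bearing -10.5 line dir -6.6 2856 17.2667 
mid [25.7 -4.8] bearing -10.5 line dir -6.6 2859 17.3167 
mid [25.7 -4.8] bearing -10.5 line dir -6.5 2857 17.3667 
mid [25.7 -4.8] bearing -10.5 line dir -6.6 2859 17.4167
```

View pics/c.png

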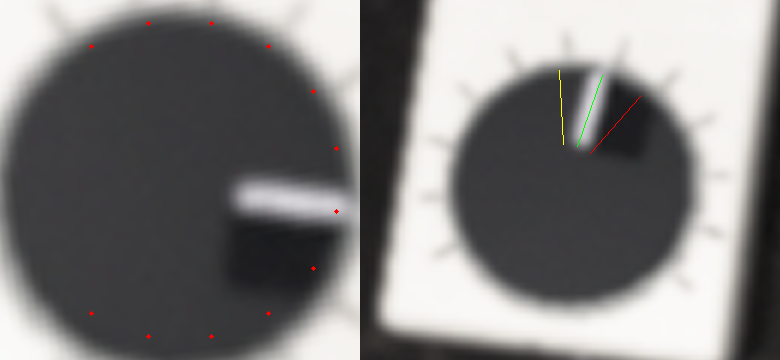

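The reading is steady at -6.6°, so the dial is held by friction 4.6° short of the stop. The crops agree: the line at about (583,145)-(598,70) sits short of the green mark. I'll return and push about 4.5° more.

{"op": "play_rows", "data": {"increments": [{"offset": [-35, 5, 0], "twist": 0, "grip": 0}, {"offset": [-70, 10, 0], "twist": 0, "grip": 0}, {"offset": [-105, 20, 0], "twist": 0, "grip": 0}, {"offset": [-140, 30, 0], "twist": 0, "grip": 0}, {"offset": [-175, 40, 0], "twist": 0, "grip": 0}]}}

```text
time: 17.83
tool_pos: [0.4986, 0.0125, 0.3869]
tool_rot: [0.0, 0.787, 0.617, 0.0]
contact_force: [0.3, -0.2, -0.3]
gripper_width: 0.001
```

{"op": "play_rows", "data": {"increments": [{"offset": [-35, 10, 10], "twist": 0, "grip": 0}, {"offset": [-70, 20, 20], "twist": 0, "grip": 0}, {"offset": [-105, 30, 35], "twist": 0, "grip": 0}, {"offset": [-130, 30, 50], "twist": 0, "grip": 0}, {"offset": [-130, 30, 60], "twist": 0, "grip": 0}]}}

```text
time: 18.25
tool_pos: [0.4962, -0.123, 0.3254]
tool_rot: [-0.0, 0.789, 0.615, -0.001]
contact_force: [0.4, -0.6, -0.2]
gripper_width: -0.0
```

{"op": "play_rows", "data": {"increments": [{"offset": [0, 0, 20], "twist": 0, "grip": 0}, {"offset": [0, 0, 40], "twist": 0, "grip": 0}, {"offset": [0, 0, 58], "twist": 0, "grip": 0}, {"offset": [0, 0, 70], "twist": 0, "grip": 0}, {"offset": [0, 0, 70], "twist": 0, "grip": 0}]}}

```text
time: 18.67
tool_pos: [0.4959, -0.1186, 0.2535]
tool_rot: [-0.003, 0.787, 0.617, -0.001]
contact_force: [-0.2, 0.2, -0.3]
gripper_width: -0.002
```

{"op": "play_rows", "data": {"increments": [{"offset": [-2, 0, 0], "twist": 0, "grip": 0}, {"offset": [-4, 0, 0], "twist": 0, "grip": 0}, {"offset": [-6, 0, 0], "twist": 0, "grip": 0}, {"offset": [-7, 0, 0], "twist": 0, "grip": 0}, {"offset": [-7, 0, 0], "twist": 0, "grip": 0}]}}

```text
time: 19.08
tool_pos: [0.4956, -0.1267, 0.2579]
tool_rot: [0.001, 0.787, 0.616, 0.001]
contact_force: [-0.2, 0.8, -0.1]
gripper_width: -0.0
```

{"op": "play_rows", "data": {"increments": [{"offset": [-0.5, 0.2, 0], "twist": 0.0175, "grip": 0}, {"offset": [-1.1, 0.4, 0], "twist": 0.035, "grip": 0}, {"offset": [-1.6, 0.5, 0], "twist": 0.052, "grip": 0}, {"offset": [-2.2, 0.7, 0], "twist": 0.07, "grip": 0}, {"offset": [-2.2, 0.7, 0], "twist": 0.07, "grip": 0}]}}

```text
time: 19.5
tool_pos: [0.4954, -0.1287, 0.2567]
tool_rot: [-0.0, 0.809, 0.588, -0.0]
contact_force: [1.1, 0.1, 0.7]
gripper_width: -0.003
```

{"op": "play_rows", "data": {"increments": [{"offset": [0, 0, 0], "twist": 0, "grip": 0}, {"offset": [2, 0, 0], "twist": 0, "grip": 0}, {"offset": [7, 0, 0], "twist": 0, "grip": 0}, {"offset": [7, 0, -25], "twist": 0, "grip": 0}, {"offset": [7, 0, -60], "twist": 0, "grip": 0}]}}

```text
time: 19.92
tool_pos: [0.4962, -0.1209, 0.3131]
tool_rot: [-0.004, 0.808, 0.589, -0.002]
contact_force: [0.8, -0.3, 0.6]
gripper_width: -0.003
```

{"op": "play_rows", "data": {"increments": [{"offset": [35, -10, -35], "twist": 0, "grip": 0}, {"offset": [70, -20, -60], "twist": 0, "grip": 0}, {"offset": [105, -30, -70], "twist": 0, "grip": 0}, {"offset": [140, -40, -70], "twist": 0, "grip": 0}, {"offset": [175, -50, -70], "twist": 0, "grip": 0}]}}

```text
time: 20.33
tool_pos: [0.5038, 0.0622, 0.3893]
tool_rot: [0.001, 0.808, 0.589, 0.002]
contact_force: [0.6, -1.2, -0.1]
gripper_width: 0.002
```

{"op": "play_rows", "data": {"increments": [{"offset": [35, -5, 0], "twist": 0, "grip": 0}, {"offset": [70, -10, 0], "twist": 0, "grip": 0}, {"offset": [105, -15, 0], "twist": 0, "grip": 0}, {"offset": [130, -20, 0], "twist": 0, "grip": 0}, {"offset": [130, -20, 0], "twist": 0, "grip": 0}]}}

```text
time: 20.75
tool_pos: [0.5243, 0.1939, 0.3866]
tool_rot: [-0.001, 0.807, 0.591, 0.0]
contact_force: [0.7, -0.4, -0.2]
gripper_width: -0.001
```

```bash
python3 ang.py; python3 ang.py|sed -n 2p; python3 fin.py|head -1
```

```text
mid [ 8.6 24.9] bearing 71.0 line dir 78.8 2762
mid [25.5 -6.7] bearing -14.7 line dir -11.6 2862
20.8
mid [25.5 -6.7] bearing -14.7 line dir -11.6 2862
side dial_face [(0.73, [0.4319, -0.4271, 0.0038])]
```

The line now reads -11.6° against -11.25° for the fourth stop: 90.4° turned, and steady. One last look, then I'll hand in.

```bash
python3 fin.py | grep -v dial
```

```text
side beaker [(0.94, [0.6552, -0.1438, 0.0696])]
top beaker [(0.63, [0.6601, -0.1447, 0.0724])]
side white_bottle [(0.81, [0.431, -0.4268, 0.0])]
top white_bottle [(0.96, [0.4315, -0.4294, -0.0001])]
side vial [(0.52, [0.4206, -0.3273, -0.0002])]
top vial [(0.57, [0.4178, -0.3279, -0.0018])]
(600, 600, 3) [-0.16813273 -0.53310982 -0.13399596]
```

View pics/fin.png

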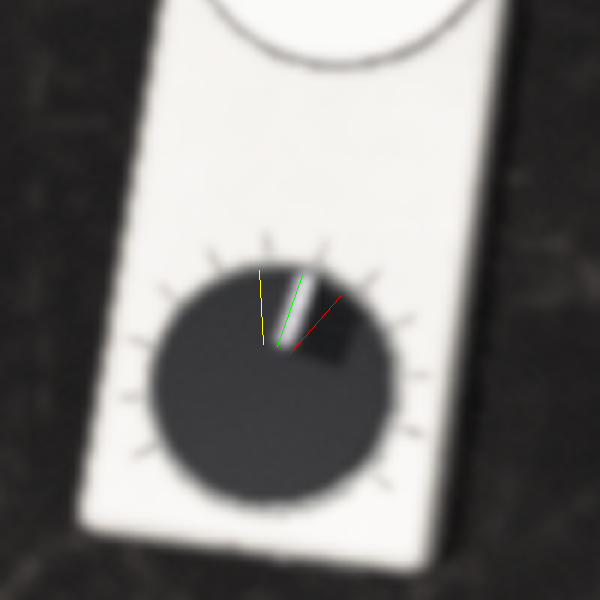

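The white line, from about (285,345) to (308,275), lies along the green mark for the fourth click, with the face edge on it. The beaker, bottle and vial have not moved, and the arm is clear.

```bash
python3 -c "
from plant import manip
print(manip.job_done())"
```

```text
the job is handed in; nothing more can be done
None
```

The dial is four clicks clockwise from where it started, resting at the fourth click stop, and I handed the job in at about 21 s of the 48 s limit.

- **Final check:** the step line had turned 90.4° by the top camera (four clicks is 90.0°) and did not change between two readings.
- **Surroundings:** the beaker, bottle and vial were found within about 5 mm of their first positions, which is roughly the network's error. The arm was clear of everything, and the largest contact force I read was about 15 N.
- **What went wrong:** the fourth click did not snap in by itself. After my first push the force fell to zero, but the picture showed the dial held at about 81°, and a second nudge left it at about 85°. A third nudge brought it to the stop. The dial was carried there by the finger, not by the click, so I'm relying on the camera angle that it sits in the stop.
- **Overrun:** no reading showed the dial past the fourth stop by more than the 0.4° above.

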